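# Run the lump-salt crusher through two turns

## Task

Take the upright wooden grip of the lump-salt crusher's crank (the rectangular machine with the open hopper and the sliding jaw, not the round drum mill) and turn it clockwise, seen from above, through two full turns, carrying it through the heavy point in each turn: at no moment faster than about one turn in a second and a half, and never letting it swing back. Leave the crank where the jaw is fully drawn back again, and let go.

Things in the scene. Friction and masses are not known exactly. Their poses are not given: they have to be found in the camera images.
- crusher_crank (a joint): Crusher crank angle, rad; grows clockwise seen from above, counts on over turns, starts within 0.3 of 0. At 0, 2 pi, 4 pi the jaw is fully drawn back and the crank rests. Heavy from 1/4 to 1/2 of each turn (up to 9 N at the grip: a spring is pressed, tightest at 1/2); from 1/2 to 3/4 the spring drives it ahead (up to 6 N): a crank not held races away.
- crusher_knob (a point): Centre of the upright wooden grip on the crusher's crank: 26 mm diameter, 46 mm tall (top 23 mm above this point, foot 23 mm below, on the flat steel arm 22 mm wide, 8 mm thick). It revolves freely on its pin, so a hand holding it need not turn. Runs in a level circle of 80 mm radius, 188 mm above the table.
- crusher_axis (a point): Centre of the grip's circle: point on the crusher crank's vertical axis, 188 mm above the table. Its x axis points to the open hopper; at crank angle 0 the arm points the opposite way. The machine, 270 x 150 mm in plan, is fixed; all under the circle (hopper rim 145 mm) lies below the arm, underside 156 mm.
- drum_knob (a point): Centre of the knob (28 mm wide, 28 mm tall, 172 mm above the table) on the crank of the other machine, the round drum mill, 110 mm wide. A bystander: leave its crank alone.

How it is judged (in metres and radians):
On the way, in this order (a step that is already met when the one before it is completed fails the run):
1. the crank is carried through the heavy point of the first turn (value of joint crusher_crank between 3.3 and 4.7 rad), for 0.1 s.
2. the crank is carried through the heavy point of the second turn (value of joint crusher_crank between 9.58 and 11 rad), for 0.1 s.
At the end, for the whole second after the job is handed in: The crank has turned clockwise twice and stands still, let go, within 25 degrees of the place where the jaw is fully drawn back (crank angle 4 pi) (value of joint crusher_crank between 12.12 and 13.01 rad and velocity of joint crusher_crank between -0.1 and 0.1 rad/s); the robot touches nothing.
It fails at once if the crank races (faster than 4.3 rad/s) after the first half radian (value of joint crusher_crank above 0.5 rad and velocity of joint crusher_crank above 4.3 rad/s).
It fails at once if the crank swings back (faster than 1 rad/s) on the way round (value of joint crusher_crank between 0.8 and 12 rad and velocity of joint crusher_crank below -1 rad/s).
It fails at once if the crusher is cranked the wrong way (value of joint crusher_crank below -0.8 rad).
It fails at once if the drum mill's crank is turned (distance of drum_knob from where it was at the start of the episode above 0.03 m).
It also fails if it takes over 64 s, if anything falls off the work surface, if the arm or the gripper's body presses on something with over 40 N, if the wrist force passes 120 N, or if a joint passes its speed limit or range.

## Robot

A 6-joint arm with a two-finger parallel gripper is mounted at the origin on the work surface. World frame = base frame: x ahead of the robot, y to its left, z up, the work surface at z = 0. Lengths are in mm, angles in rad, forces in N, time in s.
With the tool pointing down it reaches from about 350 to 975 mm from the base axis. Payload 7.1 kg.
Tool frame: the origin (TCP) lies on the front face of the gripper's body, between the roots of the fingers; the fingertips stand 80 mm ahead of it and the grasp point (between the pads) lies 61 mm ahead of it (env.tips_ahead is the distance from the TCP to the fingertips, in mm); z points along the fingers, y is the direction in which the jaws open and shut (so a half turn about z gives the same grasp; the last joint's range is limited). The gripper opens to 88 mm and grips with 3 to 60 N. Pads are 20 mm wide; open, the fingers measure 115 mm over their backs; the gripper's body (75 mm by 178 mm) begins 61 mm behind the grasp point.
Start: joints at [1.092, 0.423, 1.63, -0, 1.089, -0.019], TCP at [277.323, 560.087, 302.675] pointing down, gripper open.
Joint ranges: [-3, 3], [-0.9, 2.11], [0.09, 2.58], [-1.31, 4.45], [0.11, 2.69], [-2.54, 2.54]. Speed limits (rad/s): [2.39, 2.39, 3.01, 3.14, 3.14, 3.14].

## Interface

Orientations are given as a unit quaternion [x, y, z, w].
In Python, from station import env, set_gripper, viewer, workorder gives the robot as it stands. Calls block until the motion is done:
- env.reach(position, orientation): joint-space move of the TCP to a pose.
- env.move_l(position, rot=None, rate=150, f_stop=None): straight line of the TCP; rot=None keeps the orientation; rate is the mean speed in mm/s. With f_stop (N) it stops when the force on the tool has changed by that much, and returns True; else False.
- env.move_joints(angles): joint-space move.
- set_gripper(opening): finger opening in mm; the grip force is fixed at half the most; returns when the fingers have stopped.
- env.hold(seconds).
- env.ik(position, orientation): joint angles nearest the present ones, or None.
- env.read_state(): the state.
- viewer.camera(name): name is "scene" or "top" or "wrist"; returns the picture (384x512x3 uint8, blue, green, red); there is no depth.
- viewer.camera_params(name): a dict with "fx", "fy", "cx", "cy" (pixels), "dist" ([k1, k2, p1, p2, k3] as OpenCV has them; the pictures are not rectified), "pose" (4x4, takes a point from camera to world coordinates); the wrist camera has in their place "tool_from_camera" (4x4, takes a point from camera to tool coordinates, whose origin is the TCP and whose axes are the flange's). Camera axes: x right, y up, looking along -z (the intrinsics and any distortion apply to the point x, -y, -z); pixel columns grow to the right and rows downward; lengths in mm; the calibration is good to about 2 mm. A picture is of the moment at which its call begins: read the wrist's pose just before it. camera_params takes no time and is no camera call.
A pose or a line that the arm cannot do raises env.IKError and nothing moves.
- workorder.sign_off(): hands the job in, once; it reports no verdict.
The state is a dict: "time_s": time; "qpos": joint angles; "dq": joint speeds; "tau": joint torques, N m; "tool_pos": TCP position; "orientation": TCP orientation; "force": force on the tool from outside, world axes, zero at the start; "wrist_torque": the same for the moment, N m; "width": finger opening in mm.
Only numpy, scipy, OpenCV 4.12 (cv2) and the standard library are available. Lean on these libraries where they do the work, as an engineer would, in place of code of your own. Each camera call takes 0.05 s, during which the arm holds its last target.

## Working session

There is one attempt and no reset: what is moved stays moved. The work goes in short steps, each a Python script; the robot and the scene stay as the last script left them, time stands still between calls to the robot, and variables do not carry over. Pictures are saved under pics/ and viewed, and the job is handed in when it is done.

```bash
ls; mkdir -p pics
python3 - <<'E'
from station import env, set_gripper, viewer, workorder
import cv2
for n in ["scene","top","wrist"]:
    cv2.imwrite(f"pics/{n}0.png",viewer.camera(n))
    print(n,viewer.camera_params(n))
print(env.read_state())
E
```

```text
pics
scene {'fx': 402.4429639214533, 'fy': 402.4429639214533, 'cx': 255.5793081395271, 'cy': 194.0297752318875, 'dist': array([0.04650381, 0.        , 0.        , 0.        , 0.        ]), 'pose': array([[ 7.39489403e-01, -5.80926130e-01,  3.40118001e-01,
         7.39089954e+02],
       [ 6.73168153e-01,  6.37973688e-01, -3.73944129e-01,
        -2.80837101e+02],
       [ 2.47580479e-04,  5.05484327e-01,  8.62835751e-01,
         8.01788541e+02],
       [ 0.00000000e+00,  0.00000000e+00,  0.00000000e+00,
         1.00000000e+00]])}
top {'fx': 405.0974950284629, 'fy': 405.0974950284629, 'cx': 259.9455618530862, 'cy': 192.32427073866717, 'dist': array([-0.0885916,  0.       ,  0.       ,  0.       ,  0.       ]), 'pose': array([[ 2.04870387e-02,  9.91838536e-01, -1.25843551e-01,
         4.06305742e+02],
       [-9.99406659e-01,  2.38020926e-02,  2.48955927e-02,
        -2.92324767e+00],
       [ 2.76877481e-02,  1.25258846e-01,  9.91737672e-01,
         1.11255512e+03],
       [ 0.00000000e+00,  0.00000000e+00,  0.00000000e+00,
         1.00000000e+00]])}
wrist {'fx': 336.40313777130
[... 493 characters left out ...]
0,
         1.00000000e+00]])}
{'time_s': 0.15, 'qpos': array([ 1.09197953e+00,  4.23688633e-01,  1.63052011e+00,  6.07122892e-06,
        1.08858811e+00, -1.90043649e-02]), 'dq': array([ 0.00229803, -0.00127527, -0.00293925, -0.00084993,  0.00422041,
        0.00166116]), 'tau': array([ 4.15456971e-04, -5.44985104e+01, -2.73918325e+01,  6.44250400e-02,
        2.04859127e-02, -1.13470601e-04]), 'tool_pos': array([277.1826195 , 559.79086977, 302.0634133 ]), 'orientation': array([ 2.27887538e-01,  9.73687274e-01, -5.82883298e-04, -1.50932441e-04]), 'force': array([ 0.94732693, -0.28276317,  1.33046869]), 'wrist_torque': array([ 0.02679038, -0.02476976,  0.05077461]), 'width': 87.850173133107}
```

View pics/scene0.png

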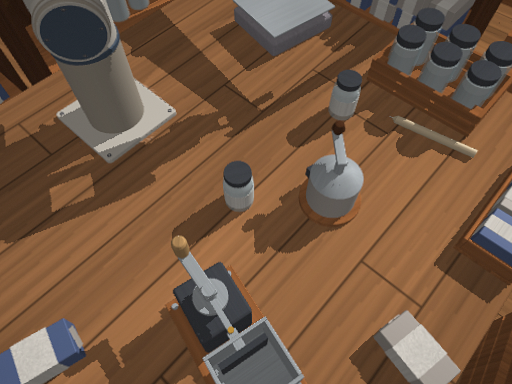

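View pics/top0.png

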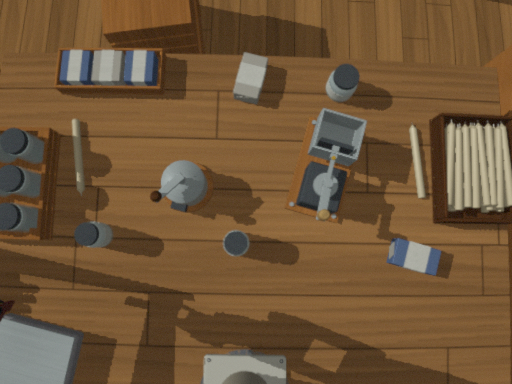

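View pics/wrist0.png

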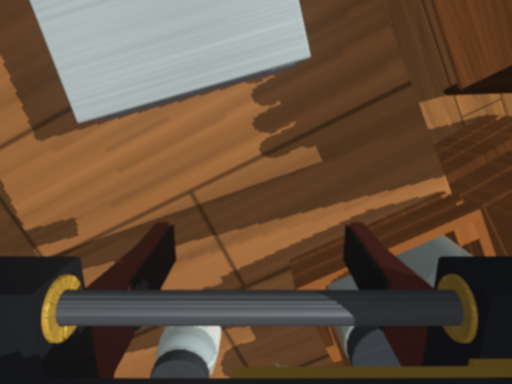

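The scene view shows the crusher with its knob near (180,245) and the hub near (210,297). In the top view the knob is near (322,215), the hub near (326,184) and the hopper at (338,137). The drum mill is separate, at (184,184) in the top view.

Run:
```python
import cv2
a=cv2.imread("pics/top0.png")[95:235,270:390]; cv2.imwrite("pics/topc.png",cv2.resize(a,None,fx=4,fy=4,interpolation=cv2.INTER_CUBIC))
a=cv2.imread("pics/scene0.png")[224:384,150:310]; cv2.imwrite("pics/scenec.png",cv2.resize(a,None,fx=3.75,fy=3.75,interpolation=cv2.INTER_CUBIC))
```

```text
(no output)
```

View pics/topc.png

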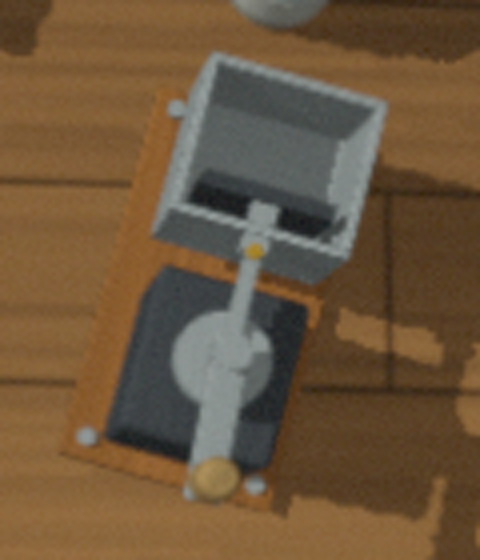

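View pics/scenec.png

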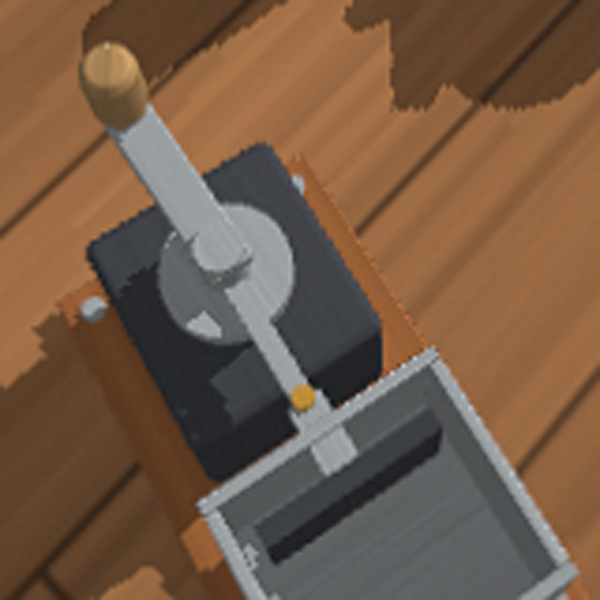

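```bash
cat > h.py <<'E'
from station import env, set_gripper, viewer, workorder
import cv2, numpy as np
def ray(n,uv):
    p=viewer.camera_params(n)
    K=np.array([[p['fx'],0,p['cx']],[0,p['fy'],p['cy']],[0,0,1]])
    x,y=cv2.undistortPoints(np.array([[uv]],float),K,p['dist'])[0,0]
    T=p['pose']; return T[:3,3],T[:3,:3]@np.array([x,-y,-1])
def onz(n,uv,z):
    o,d=ray(n,uv); return o+d*(z-o[2])/d[2]
def t(u,v,z,o=(270,95),s=4): return onz('top',((u+.5)/s-.5+o[0],(v+.5)/s-.5+o[1]),z)
def s(u,v,z): 
    return onz('scene',((u+.5)/3.75-.5+150,(v+.5)/3.75-.5+224),z)
E
python3 - <<'E'
from h import *
np.set_printoptions(precision=1,suppress=True)
print('knob top',t(214,478,211),s(110,65,211))
print('hub', t(234,350,170),s(220,252,170), t(234,350,164),s(220,252,164))
A=[t(215,57,145),t(383,103,145),t(350,257,145),t(155,235,145)]
B=[s(433,352,145),s(203,503,145),s(575,573,145)]
print(A,B)
for a,b in ((A[3],A[0]),(A[2],A[1]),(B[0],B[2])):
    d=b-a; print(np.degrees(np.arctan2(d[1],d[0])),np.linalg.norm(d))
d=A[1]-A[0];print(np.degrees(np.arctan2(d[1],d[0]))+90,np.linalg.norm(d))
d=A[2]-A[3];print(np.degrees(np.arctan2(d[1],d[0]))+90,np.linalg.norm(d))
d=B[0]-B[1];print(np.degrees(np.arctan2(d[1],d[0])),np.linalg.norm(d))
C=[t(165,90,15),t(65,452,15),t(270,508,15)];print(C)
d=C[0]-C[1];print(np.degrees(np.arctan2(d[1],d[0])),np.linalg.norm(d),np.linalg.norm(C[2]-C[1]))
# disc centre
print('pin', t(254,250,150),s(303,398,150))
E
```

```text
knob top [ 474.8 -168.4  211. ] [ 474.4 -170.7  211. ]
hub [ 554.2 -187.7  170. ] [ 554.6 -189.6  170. ] [ 555.1 -188.9  164. ] [ 552.8 -188.7  164. ]
[array([ 743.1, -181.4,  145. ]), array([ 717.1, -287.6,  145. ]), array([ 617.9, -265.1,  145. ]), array([ 628.1, -144. ,  145. ])] [array([ 645.3, -155. ,  145. ]), array([ 615.9, -262. ,  145. ]), array([ 743.2, -180.7,  145. ])]
-18.062356528473828 120.87003596878424
-12.827738727544526 101.68539384054735
-14.721537460088598 101.19189549105756
-13.760334325044582 109.32390468042891
-4.832909043821985 121.51799186249968
74.62327515717315 111.00285754844954
[array([ 762.8, -169.8,   15. ]), array([ 505.3, -102. ,   15. ]), array([ 470., -243.,   15.])]
-14.741055744679665 266.2857130772022 145.31726167266555
pin [ 619.4 -204.2  150. ] [ 618.4 -206.3  150. ]
```

```bash
cat >> h.py <<'E'
from scipy.spatial.transform import Rotation as R
def down(yaw): # tool y at yaw(deg), z down
    y=np.array([np.cos(np.radians(yaw)),np.sin(np.radians(yaw)),0]); z=np.array([0,0,-1.]); x=np.cross(y,z)
    return R.from_matrix(np.array([x,y,z]).T).as_quat()
E
python3 - <<'E'
from h import *
np.set_printoptions(precision=2,suppress=True)
ax=np.array([553,-188.4])
for yaw in (76.5,-103.5,31,-20,160):
    for th in (166.5,76.5,-13.5,-103.5):
        a=np.radians(th);q=env.ik([ax[0]+80*np.cos(a),ax[1]+80*np.sin(a),251],down(yaw)); print(yaw,th,q)
q=down(76.5)
p=env.read_state()['tool_pos']; env.move_l([*p[:2],380])
env.reach([474.6,-169.5,350],q)
set_gripper(60)
env.hold(.3)
st=env.read_state();print(st['tool_pos'],st['qpos'],st['time_s'],st['force'],R.from_quat(st['orientation']).as_matrix())
im=viewer.camera('wrist');cv2.imwrite('pics/w1.png',im)
T=np.eye(4);T[:3,:3]=R.from_quat(st['orientation']).as_matrix();T[:3,3]=st['tool_pos']
np.save('T1.npy',T@viewer.camera_params('wrist')['tool_from_camera'])
E
```

```text
76.5 166.5 [-0.37  0.32  1.93 -0.    0.89 -1.7 ]
76.5 76.5 [-0.21  0.43  1.76 -0.    0.95 -1.55]
76.5 -13.5 [-0.34  0.54  1.57 -0.    1.03 -1.67]
76.5 -103.5 [-0.48  0.45  1.73 -0.    0.96 -1.82]
-103.5 166.5 [-0.37  0.32  1.93 -0.    0.89  1.44]
-103.5 76.5 [-0.21  0.43  1.76 -0.    0.95  1.59]
-103.5 -13.5 [-0.34  0.54  1.57 -0.    1.03  1.47]
-103.5 -103.5 [-0.48  0.45  1.73 -0.    0.96  1.32]
31 166.5 [-0.37  0.32  1.93 -0.    0.89 -0.91]
31 76.5 [-0.21  0.43  1.76 -0.    0.95 -0.75]
31 -13.5 [-0.34  0.54  1.57 -0.    1.03 -0.88]
31 -103.5 [-0.48  0.45  1.73 -0.    0.96 -1.02]
-20 166.5 [-0.37  0.32  1.93 -0.    0.89 -0.02]
-20 76.5 [-0.21  0.43  1.76 -0.    0.95  0.14]
-20 -13.5 [-0.34  0.54  1.57 -0.    1.03  0.01]
-20 -103.5 [-0.48  0.45  1.73 -0.    0.96 -0.13]
160 166.5 None
160 76.5 None
160 -13.5 None
160 -103.5 None
[ 474.6  -169.53  350.01] [-0.37  0.19  1.85 -0.    1.11 -1.7 ] 4.4083 [-0.79 -0.93 -0.4 ] [[-0.97  0.23  0.  ]
 [ 0.23  0.97 -0.  ]
 [-0.   -0.   -1.  ]]
```

View pics/w1.png

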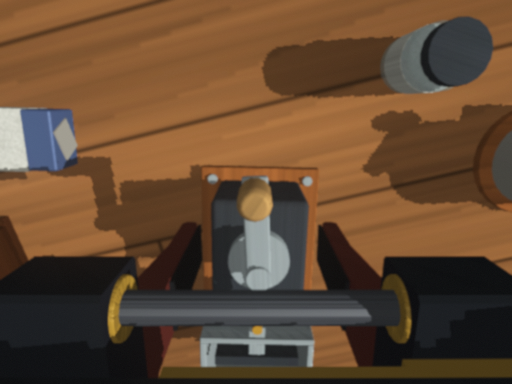

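The wrist view shows the knob at (256,197), centred between the fingers, with the hub near (258,265). I'll enlarge the crop.

Run:
```python
from h import *
a=cv2.imread("pics/w1.png")[150:300,190:330]; cv2.imwrite("pics/w1c.png",cv2.resize(a,None,fx=4,fy=4,interpolation=cv2.INTER_CUBIC))
```

```text
(no output)
```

View pics/w1c.png

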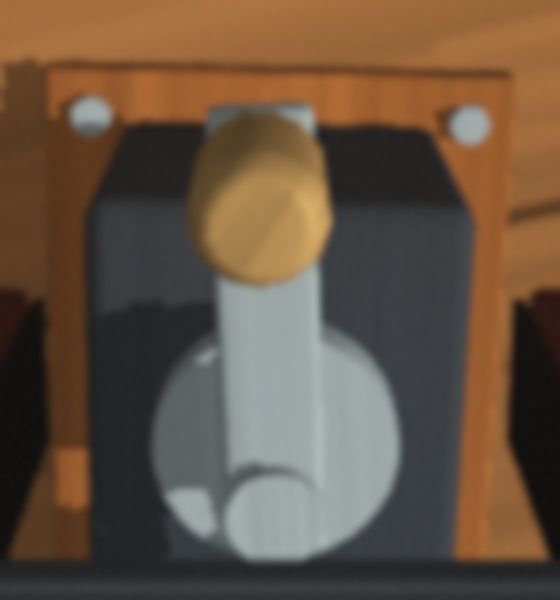

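Run:
```python
from h import *
np.set_printoptions(precision=1,suppress=True)
T=np.load('T1.npy');p=viewer.camera_params('wrist')
K=np.array([[p['fx'],0,p['cx']],[0,p['fy'],p['cy']],[0,0,1]])
def w(u,v,z):
    x,y=cv2.undistortPoints(np.array([[[(u+.5)/4-.5+190,(v+.5)/4-.5+150]]]),K,p['dist'])[0,0]
    d=T[:3,:3]@np.array([x,-y,-1]);o=T[:3,3];return (o+d*(z-o[2])/d[2])[:2]
print('knob',w(262,222,211),'hub',w(272,515,170),w(272,515,176))
for z in(10,20): a,b=w(47,68,z),w(510,73,z);print(z,a,b,b-a,np.linalg.norm(b-a),np.degrees(np.arctan2(*(b-a)[::-1])),(a+b)/2)
```

```text
knob [ 471.2 -171.8] hub [ 548.3 -188.8] [ 545.1 -188. ]
10 [ 465. -243.] [501.  -99.9] [ 36.  143.1] 147.56586516267018 75.87486353524082 [ 483.  -171.5]
20 [ 463.6 -240.9] [ 498.7 -101.2] [ 35.2 139.7] 144.07272237426272 75.87486353524082 [ 481.1 -171. ]
```

Run:
```python
from h import *
np.set_printoptions(precision=2,suppress=True)
q=down(76.5)
env.move_l([473,-170.3,251],q,rate=60,f_stop=12)
s0=env.read_state();print(s0['tool_pos'],s0['force'],s0['wrist_torque'])
set_gripper(0)
env.hold(.3)
s0=env.read_state();print(s0['time_s'],s0['tool_pos'],s0['force'],s0['wrist_torque'],s0['width'])
cv2.imwrite('pics/w2.png',viewer.camera('wrist'));cv2.imwrite('pics/t2.png',viewer.camera('scene')[200:384,130:330])
```

```text
[ 473.19 -170.37  251.32] [ 0.92 -0.35 -0.04] [-0.04  0.   -0.03]
7.1917 [ 473.01 -170.37  251.03] [-0.13 -1.25  1.2 ] [-0.22  0.12 -0.03] 25.792042363973483
```

View pics/w2.png

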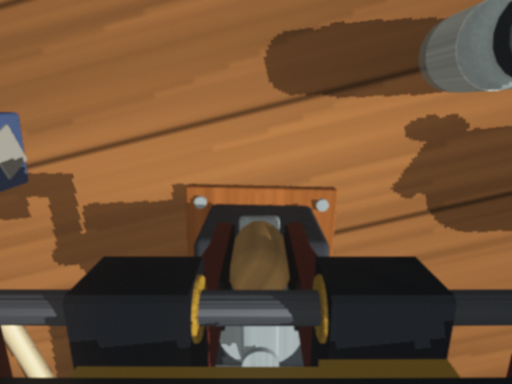

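View pics/t2.png

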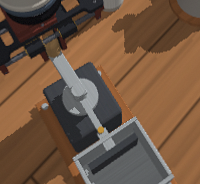

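The pads hold the knob (width 25.8 mm). Next is a first cautious sector, with the forces logged.

```bash
cat >> h.py <<'E'
P0=np.array([473,-170.3]); D0=np.radians(166.6)
C0=P0-80*np.array([np.cos(D0),np.sin(D0)])
def pt(ph,C=C0,r=80): return [C[0]+r*np.cos(D0-ph),C[1]+r*np.sin(D0-ph),251]
def go(a,b,C=C0,r=80,step=10,rate=60,log=None):
    n=int(round(abs(b-a)/step))
    for d in np.linspace(a,b,n+1)[1:]:
        ph=np.radians(d); env.move_l(pt(ph,C,r),rate=rate)
        s=env.read_state(); u=np.array([np.cos(D0-ph),np.sin(D0-ph)]); tg=np.array([u[1],-u[0]])
        f=s['force'][:2]
        e=s['tool_pos'][:2]-C
        print("%5.0f t=%.2f Fr=%.1f Ft=%.1f Fz=%.1f r=%.2f ang=%.1f w=%.1f"%(d,s['time_s'],f@u,f@tg,s['force'][2],np.hypot(*e),(np.degrees(D0-np.arctan2(e[1],e[0])))%360,s['width']))
E
python3 - <<'E'
from h import *
go(0,60)
E
```

```text
10 t=7.67 Fr=1.3 Ft=1.8 Fz=1.5 r=80.05 ang=10.6 w=25.2
   20 t=8.06 Fr=1.0 Ft=0.8 Fz=2.5 r=80.07 ang=20.5 w=25.2
   30 t=8.44 Fr=2.5 Ft=1.0 Fz=3.9 r=80.10 ang=30.4 w=25.6
   40 t=8.82 Fr=3.2 Ft=1.0 Fz=3.9 r=80.13 ang=40.2 w=25.1
   50 t=9.21 Fr=5.7 Ft=0.6 Fz=4.3 r=80.17 ang=50.1 w=25.1
   60 t=9.59 Fr=5.5 Ft=0.3 Fz=4.1 r=80.20 ang=60.0 w=25.3
```

Run:
```python
from h import *
for r in (80.5,81,81.5,82):
    env.move_l(pt(np.radians(60),C0,r),rate=20); env.hold(.2); go(60,60.001,C0,r,step=.001,rate=5)
```

```text
60 t=10.29 Fr=1.0 Ft=-1.0 Fz=2.2 r=80.35 ang=60.0 w=25.2
   60 t=10.99 Fr=-5.3 Ft=-1.7 Fz=0.2 r=80.53 ang=60.0 w=25.1
   60 t=11.69 Fr=-7.0 Ft=-1.4 Fz=0.4 r=80.61 ang=60.0 w=25.6
   60 t=12.39 Fr=-9.9 Ft=-3.0 Fz=-1.0 r=80.73 ang=60.0 w=25.4
```

```bash
cat >> h.py <<'E'
C1=C0+0.5*np.array([np.cos(D0-np.pi/2),np.sin(D0-np.pi/2)])
E
python3 - <<'E'
from h import *
env.move_l(pt(np.radians(61),C1),rate=20)
go(61,121,C1)
E
```

```text
71 t=13.04 Fr=-3.2 Ft=-1.7 Fz=2.0 r=79.99 ang=71.2 w=25.4
   81 t=13.43 Fr=-2.9 Ft=-1.4 Fz=3.1 r=80.01 ang=80.9 w=25.2
   91 t=13.81 Fr=-3.8 Ft=-3.0 Fz=4.4 r=80.00 ang=90.7 w=25.7
  101 t=14.19 Fr=-3.2 Ft=-4.1 Fz=5.3 r=80.00 ang=100.5 w=25.2
  111 t=14.57 Fr=-3.5 Ft=-4.8 Fz=6.5 r=80.00 ang=110.3 w=25.4
  121 t=14.96 Fr=-3.0 Ft=-5.9 Fz=6.0 r=79.98 ang=120.2 w=25.2
```

Forces are small and Ft rises as expected. On through the heavy point.

Run:
```python
from h import *
go(121,361,C1)
cv2.imwrite('pics/s3.png',viewer.camera('scene'))
```

```text
131 t=15.34 Fr=-2.4 Ft=-5.6 Fz=5.7 r=79.97 ang=130.1 w=25.4
  141 t=15.72 Fr=-3.0 Ft=-4.8 Fz=6.2 r=79.93 ang=140.1 w=25.3
  151 t=16.11 Fr=-3.1 Ft=-4.2 Fz=6.0 r=79.91 ang=150.2 w=25.5
  161 t=16.49 Fr=-3.3 Ft=-2.6 Fz=5.2 r=79.91 ang=160.3 w=25.6
  171 t=16.88 Fr=-3.0 Ft=-1.2 Fz=4.7 r=79.88 ang=170.7 w=25.3
  181 t=17.26 Fr=-3.7 Ft=1.6 Fz=5.1 r=79.93 ang=181.4 w=25.3
  191 t=17.64 Fr=-3.5 Ft=3.2 Fz=5.6 r=79.98 ang=192.2 w=25.4
  201 t=18.02 Fr=-3.5 Ft=5.8 Fz=7.0 r=80.06 ang=202.7 w=25.4
  211 t=18.41 Fr=-2.5 Ft=6.9 Fz=7.6 r=80.14 ang=212.8 w=25.2
  221 t=18.79 Fr=-3.6 Ft=7.2 Fz=7.9 r=80.21 ang=222.8 w=25.0
  231 t=19.18 Fr=-3.5 Ft=8.6 Fz=9.2 r=80.27 ang=232.8 w=25.4
  241 t=19.56 Fr=-3.7 Ft=8.6 Fz=9.1 r=80.31 ang=242.7 w=25.6
  251 t=19.94 Fr=-3.7 Ft=6.9 Fz=9.2 r=80.37 ang=252.5 w=25.0
  261 t=20.32 Fr=-3.1 Ft=6.7 Fz=8.2 r=80.34 ang=262.3 w=25.5
  271 t=20.71 Fr=-3.1 Ft=5.9 Fz=7.6 r=80.30 ang=272.1 w=25.5
  281 t=21.09 Fr=-2.2 Ft=5.6 Fz=6.8 r=80.28 ang=282.1 w=25.4
  291 t=21.48 Fr=-0.4 Ft=3.7 Fz=5.2 r=80.18 ang=291.9 w=25.4
  301 t=21.86 Fr=-0.2 Ft=2.7 Fz=3.9 r=80.13 ang=301.5 w=25.6
  311 t=22.24 Fr=0.5 Ft=1.8 Fz=4.4 r=80.08 ang=311.5 w=25.5
  321 t=22.62 Fr=2.0 Ft=3.3 Fz=4.4 r=80.02 ang=321.4 w=25.2
  331 t=23.01 Fr=2.0 Ft=2.1 Fz=4.4 r=79.98 ang=331.3 w=25.3
  341 t=23.39 Fr=1.8 Ft=1.3 Fz=4.3 r=79.96 ang=341.2 w=25.2
  351 t=23.77 Fr=1.9 Ft=2.4 Fz=4.6 r=79.95 ang=351.3 w=25.6
  361 t=24.16 Fr=2.5 Ft=1.6 Fz=3.8 r=79.93 ang=1.2 w=25.4
```

View pics/s3.png

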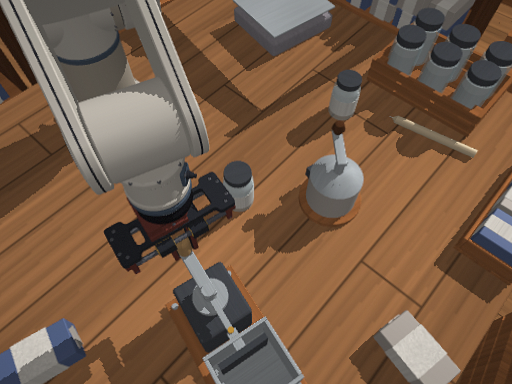

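The first turn is done: the scene view shows the crank still held, back at about its start with the knob near (185,245). Now the second turn.

Run:
```python
from h import *
go(361,721,C1)
env.hold(.3)
cv2.imwrite('pics/s4.png',viewer.camera('scene'))
```

```text
371 t=24.59 Fr=1.8 Ft=1.4 Fz=3.1 r=79.96 ang=11.3 w=25.4
  381 t=24.98 Fr=0.2 Ft=1.2 Fz=3.4 r=79.91 ang=21.4 w=25.7
  391 t=25.36 Fr=0.9 Ft=2.0 Fz=3.2 r=79.92 ang=31.4 w=25.4
  401 t=25.74 Fr=0.8 Ft=0.8 Fz=3.1 r=79.93 ang=41.4 w=25.5
  411 t=26.12 Fr=0.4 Ft=1.6 Fz=1.7 r=79.92 ang=51.3 w=25.5
  421 t=26.51 Fr=-0.4 Ft=-0.4 Fz=2.0 r=79.96 ang=61.2 w=25.6
  431 t=26.89 Fr=-0.5 Ft=-1.9 Fz=3.0 r=79.94 ang=71.1 w=25.2
  441 t=27.27 Fr=-0.8 Ft=-2.5 Fz=3.9 r=79.92 ang=80.9 w=25.1
  451 t=27.66 Fr=-1.2 Ft=-3.5 Fz=5.4 r=79.92 ang=90.8 w=25.7
  461 t=28.04 Fr=-1.4 Ft=-3.4 Fz=5.4 r=79.94 ang=100.6 w=25.7
  471 t=28.43 Fr=-1.7 Ft=-5.4 Fz=5.9 r=79.94 ang=110.5 w=25.3
  481 t=28.81 Fr=-1.0 Ft=-5.5 Fz=6.1 r=79.91 ang=120.4 w=25.6
  491 t=29.19 Fr=-1.9 Ft=-5.9 Fz=6.0 r=79.92 ang=130.4 w=25.2
  501 t=29.57 Fr=-2.4 Ft=-4.0 Fz=7.1 r=79.91 ang=140.4 w=25.3
  511 t=29.96 Fr=-1.7 Ft=-4.3 Fz=6.1 r=79.89 ang=150.5 w=25.4
  521 t=30.34 Fr=-1.6 Ft=-2.4 Fz=5.2 r=79.87 ang=160.7 w=25.2
  531 t=30.73 Fr=-2.9 Ft=-0.4 Fz=5.6 r=79.88 ang=171.0 w=25.5
  541 t=31.11 Fr=-3.1 Ft=2.3 Fz=6.1 r=79.93 ang=181.6 w=25.5
  551 
[... 383 characters left out ...]
t=8.0 Fz=9.4 r=80.36 ang=252.5 w=25.2
  621 t=34.17 Fr=-3.6 Ft=6.9 Fz=8.1 r=80.34 ang=262.3 w=25.7
  631 t=34.56 Fr=-4.0 Ft=6.5 Fz=8.0 r=80.32 ang=272.1 w=25.2
  641 t=34.94 Fr=-3.5 Ft=5.2 Fz=7.7 r=80.29 ang=282.1 w=25.0
  651 t=35.33 Fr=-1.4 Ft=4.6 Fz=5.3 r=80.22 ang=291.9 w=25.6
  661 t=35.71 Fr=-0.7 Ft=2.8 Fz=3.9 r=80.13 ang=301.6 w=25.3
  671 t=36.09 Fr=0.5 Ft=2.7 Fz=3.8 r=80.08 ang=311.5 w=25.2
  681 t=36.48 Fr=0.7 Ft=1.5 Fz=3.6 r=80.02 ang=321.5 w=25.5
  691 t=36.86 Fr=1.7 Ft=1.5 Fz=4.5 r=80.00 ang=331.3 w=25.6
  701 t=37.24 Fr=2.2 Ft=1.8 Fz=4.3 r=79.98 ang=341.3 w=25.2
  711 t=37.62 Fr=1.5 Ft=1.0 Fz=4.3 r=79.97 ang=351.3 w=25.0
  721 t=38.01 Fr=1.2 Ft=0.7 Fz=3.7 r=79.96 ang=1.3 w=25.4
```

View pics/s4.png

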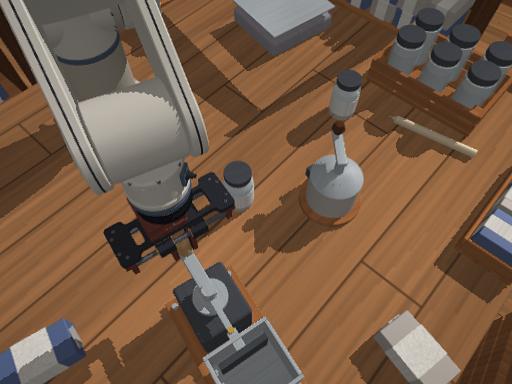

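The scene view shows the crank back at its start after the second turn, knob near (185,245). I'll let go and lift off.

Run:
```python
from h import *
set_gripper(60); env.hold(.3)
p=env.read_state()['tool_pos']; env.move_l([p[0],p[1],350],rate=80)
env.hold(.5); s=env.read_state();print(s['time_s'],s['force'],s['width'])
cv2.imwrite('pics/w5.png',viewer.camera('wrist'))
```

```text
41.2583 [-0.08267174  1.12151068  0.3768733 ] 60.33210965524812
```

View pics/w5.png

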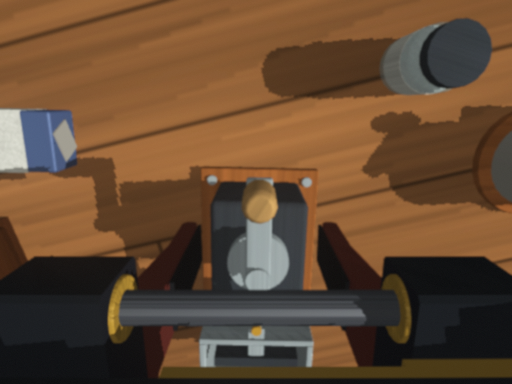

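The wrist view shows the crank free and in line with the machine: knob at (260,200), hub at (258,280), arm pointing away from the hopper. The gripper is clear of it.

Run:
```python
from h import *
workorder.sign_off()
```

```text
the job is handed in; nothing more can be done
```

I gripped the crusher's grip and carried it clockwise through two full turns, about 721° of commanded travel, in 10° steps. Mean grip speed was about 60 mm/s or less, under 1 rad/s on average and well below the 4.3 rad/s limit. Then I let go, lifted clear and handed the job in at about 41 s of the 64 s allowed.

- **Hold:** the grip stayed in the pads throughout (width about 25–26 mm). Sideways forces stayed under about 10 N and the vertical force under about 9.5 N.
- **Heavy points:** both turns showed the heavy push and then the spring driving the crank ahead. The tool followed the circle to within about 2°, and I saw no swing back.
- **End position:** the last wrist picture shows the arm in line with the machine, pointing away from the hopper. That puts it within a few degrees of fully drawn back, with the gripper open above it and touching nothing. The last scene picture showed the drum mill as it was before.
- **Disagreements:** the wrist camera placed the knob about 3–4 mm from where the fixed cameras did. I used a point between the two, and a 0.5 mm correction to the circle's centre, found from the forces, was enough.
- **Not checked:** I judged the crank's angle, speed and rest from the tool motion and pictures, because neither the crank joint nor a verdict could be read.

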